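# Give the riddling bottle its eighth turn

### The job

On the sloping riddling stand, fold the red parking catch well back off the arm and leave it open. Then draw the spring index knob until the pin is clear of the home hole, only then swing the arm with the bottle one hole over to the side marked by the red ball (not the white one), and let the pin drop fully home in that hole. Leave the other things on the bench where they are.

Things in the scene. Friction and masses are not known exactly. Their poses are not given: they have to be found in the camera images.
- stand: The riddling stand, fixed to the bench: a pine board (260 x 290 x 18 mm) with two posts carrying a round aluminium index plate, 290 mm across, that slopes at 35 degrees. Origin on the bench under the plate's centre; its -x axis points, level, to the plate's downhill side, its z is up.
- hub (a point): Centre of the plate's upper face, 200 mm above the bench, on the axis the bottle turns about. z is the plate's normal, out of its upper face (35 degrees from vertical, leaning to the downhill side); -x points straight downhill along the plate; y is level. Here a black collar (86 mm across, 32 mm high) holds the bottle and carries the steel arm.
- home_hole (a point): The home hole, straight downhill of the hub, at the plate's face; axes as the hub's. Five 14 mm holes with brass rims lie on a circle of 95 mm radius about the hub: this one, and one each 45 and 90 degrees to either side.
- bottle_end (a point): Bottom of the green bottle (63 mm across), which stands neck-down on the hub's axis: this end is 105 mm above the plate along its normal. A tool held vertical over the knob would hit it: work along the normal. Turns with the arm.
- rotor (a joint): Turn of bottle, collar and arm about hub z, rad: 0 = arm at the home hole, positive = counter-clockwise seen on the plate's upper face (arm towards hub -y), range +-1.75. Holes at 0, +-0.785, +-1.571, play +-0.02. The arm is 26 mm wide, ends 112 mm from the axis, lies 6 to 20 mm above the plate. Friction 0.15 N m (2 N at the knob) keeps it where it is left.
- plunger (a joint): Draw of the spring index pin along the plate's normal, m: 0 = fully home, 0.010 = its round tip just clears the plate, 0.022 = end of travel. Spring pull 6 N at 0, 12 N at full draw. The 10 mm pin goes 10 mm into a hole with 2 mm play all round; let go between holes it stands on the plate at 0.009 to 0.010.
- knob (a point): Middle of the index pin's knob: black cylinder with a yellow band, 30 mm across, 34 mm long, its axis along the plate's normal, 95 mm from the hub's axis, on the arm. With the pin home its middle is 49 mm above the plate (knob 32 to 66 mm); below it a 12 mm stem, and the arm's boss up to 28 mm. z = the way to draw it, -x = outward along the arm.
- catch (a joint): Fold of the red parking catch, rad: 0 = fork down over the end of the arm at the home hole, so that the arm cannot turn; 1.6 = folded right back outward (downhill). It must be folded past 0.8 to be well clear. It stays where it is left (hinge friction 0.06 N m).
- catch_hinge (a point): Middle of the catch's hinge at the plate's downhill rim, 152 mm from the hub's axis, 13 mm above the plate; axes as the hub's, hinge line along y. The fork's prongs (52 mm long, 38 mm between centres, 6 mm thick) point to the hub when down; folded back 1.57 they stand up along the plate's normal.
- catch_grip (a point): Middle of the catch's red handle: round bar 18 mm thick, 28 mm long, parallel to the hinge line, on a neck 12 mm wide, 50 mm from the hinge. At catch 0 it stands 50 mm out from the hinge along the plate's normal (57 mm outward of the knob's axis); at 1.57 it lies 50 mm downhill of the hinge.
- red_ball: Red ball marker, 22 mm across, half let into the plate's rim, standing up 18 mm above the plate, 129 mm from the hub's axis, right outside the hole 45 degrees to one side of home (which side varies). Origin at the ball's centre, 7 mm above the plate.
- white_ball: White ball marker, same size, outside the hole 45 degrees to the other side of home. Origin at its centre.
- wine_bottle: Bystander, leave alone: full-size wine bottle standing, 74 mm across, 240 mm tall. Origin under its centre.
- cork_jar: Bystander, leave alone: jar with wooden lid, 90 mm across, 110 mm tall. Origin under its centre.
- tape_roll: Bystander, leave alone: yellow roll of tape lying flat, 90 mm across, 24 mm high. Origin under its centre.
- mug: Bystander, leave alone: blue mug, 80 mm across, 95 mm tall. Origin under its centre.
- torch: Bystander, leave alone: black and silver torch lying down, 145 mm long, 42 mm high. Origin under its centre.
- brush: Bystander, leave alone: hand brush lying down. Origin under its centre.
- carton_small: Bystander, leave alone: small cardboard carton 120 x 90 x 70 mm. Origin under its centre.

How it is judged (in metres and radians):
On the way, in this order (a step that is already met when the one before it is completed fails the run):
1. the parking catch is folded back past 0.8 rad (value of joint catch above 0.8 rad), for 0.1 s.
2. the index pin is drawn clear of the plate with the arm still at the home hole (value of joint plunger above 0.009 m and value of joint rotor between -0.06 and 0.06 rad), for 0.1 s.
3. the pin is fully home in the hole by the red ball (value of joint plunger below 0.0025 m and distance between knob and red_ball below 0.06 m), for 0.3 s.
At the end, for the whole second after the job is handed in: The index pin is fully home (drawn less than 2.5 mm) in the hole next to the red ball (knob's middle within 60 mm of the ball's centre), the arm at rest (under 0.05 rad/s), and the parking catch still folded back past 0.8 rad (all of step 3 and value of joint catch above 0.8 rad and velocity of joint rotor between -0.05 and 0.05 rad/s); the robot touches nothing.
It fails at once if the pin drops home in the hole by the white ball (value of joint plunger below 0.0025 m and distance between knob and white_ball below 0.06 m).
It fails at once if a bystander is moved by more than 30 mm (distance of any of wine_bottle, cork_jar, tape_roll, mug, torch, brush, carton_small from where it was at the start of the episode above 0.03 m).
It also fails if it takes over 53 s, if anything falls off the work surface, if the arm or the gripper's body presses on something with over 40 N, if the wrist force passes 120 N, or if a joint passes its speed limit or range.

### The arm

A 7-joint arm with a two-finger parallel gripper is mounted at the origin on the work surface. World frame = base frame: x ahead of the robot, y to its left, z up, the work surface at z = 0. Lengths are in mm, angles in rad, forces in N, time in s.
With the tool pointing down it reaches from about 400 to 875 mm from the base axis. Payload 6.5 kg.
Tool frame: the origin (TCP) lies at the very end of the fingers, on their centre line; the grasp point (between the pads) lies 19 mm behind it; z points along the fingers, y is the direction in which the jaws open and shut (so a half turn about z gives the same grasp; the last joint's range is limited). The gripper opens to 88 mm and grips with 3 to 60 N. Pads are 18 mm wide; open, the fingers measure 123 mm over their backs; the gripper's body (75 mm by 187 mm) begins 45 mm behind the grasp point.
Start: joints at [1.062, 0.536, -0.004, 1.538, 0.003, 1.067, -0.071], TCP at [278.501, -587.305, 238.716] pointing down, gripper open.
Joint ranges: [-2.7, 2.7], [-0.37, 2.16], [-1.27, 1.26], [0.24, 2.4], [-1.31, 4.45], [0.19, 1.91], [-2.76, 2.76]. Speed limits (rad/s): [2.39, 2.39, 3.14, 3.14, 3.14, 3.14, 3.14].

### API

Orientations are given as a unit quaternion [x, y, z, w].
In Python, from bench import r, eyes gives the robot as it stands.
- The arm moves only by the tool jog_arm, never from a script. Its arguments are lists of equal length, an entry for each row: "slide": the shift along the tool's x, y, z in cm, a list of three; "roll": the turn about the tool's z in rad. In form: {"slide": [[tx, ty, tz], ...], "roll": [roll, ...]}. A call has 1 to 8 rows; each row shifts and turns the pose as measured when the row begins, along the tool's axes as they then stand; what a row does not reach is not made up. A row lasts 1/12 s, in which the tool goes at most 41.7 mm and 7.16 degrees, less where a joint would pass 70% of its speed; a pose out of reach is approached as far as the arm can. A call with a gripper value outside its range is refused whole. "fingers" is the finger opening in cm, from 0 to 8.81, set as the call begins (left out, the last holds). The fingers move at their own pace and stop on an object; "newtons" is the grip in N (left out, the last holds). Time passes only in rows, so rows that do not move let the fingers close. It gives the time, the measured TCP pose, the force and the opening at its end, in the units of the state.
- r.read_state(): the state, without advancing time (a new reading comes with each control period).
- eyes.snapshot(name): name is "scene" or "top" or "wrist"; returns a dict with "pixels" (480x640x3 uint8, red, green, blue), "range_z" (480x640 float32, mm along the optical axis (not along the pixel's ray), 0 where there is no reading), "fx", "fy", "cx", "cy" (pixels), "eye" and "attitude" of the camera in the world. Camera axes: x right, y down, z forward; pixel columns grow to the right and rows downward; lengths in mm; the calibration is good to about 2 mm. A picture is of the moment at which its call begins.
- r.sign_off(): hands the job in, once; it reports no verdict.
The state is a dict: "t": time; "q": joint angles; "joint_vel": joint speeds; "effort": joint torques, N m; "position": TCP position; "orientation": TCP orientation; "ft_force": force on the tool from outside, world axes, zero at the start; "ft_torque": the same for the moment, N m; "width": opening from 0.0 (shut) to 1.0 (fully open).
Only numpy, scipy, OpenCV 4.12 (cv2) and the standard library are available. Lean on these libraries where they do the work, as an engineer would, in place of code of your own. Each camera call takes 0.05 s, during which the arm holds its last target.

## Working session

There is one attempt and no reset: what is moved stays moved. The work goes in short steps, Python scripts to look and compute and a tool call to move; the robot and the scene stay as the last step left them, time stands still between calls to the robot, and variables do not carry over. Pictures are saved under pics/ and viewed, and the job is handed in when it is done.

Besides the shell and the picture viewer there is one more tool, called after "Emit:" as a command line: name --pt "numbers of a row" for each row, then --argument value for the rest. jog_arm: Moves the arm, as the interface text tells. Its arguments: {"type":"object","properties":{"slide":{"type":"array"},"roll":{"type":"array"},"fingers":{"type":"number"},"newtons":{"type":"number"}},"required":["slide","roll"]}

```bash
ls; mkdir -p pics; python3 - <<'E'
from bench import r,eyes
import cv2,numpy as np
s=r.read_state();print(s)
for n in("scene","top","wrist"):
    d=eyes.snapshot(n);cv2.imwrite(f"pics/a_{n}.png",d["pixels"][:,:,::-1]);np.savez(f"a_{n}.npz",**d)
    print(n,d["fx"],d["fy"],d["cx"],d["cy"],d["eye"],d["attitude"])
E
```

```text
pics
{'t': 0.0, 'q': array([ 1.06179539,  0.5371705 , -0.00442449,  1.53884895,  0.00256122,
        1.06730313, -0.0712363 ]), 'joint_vel': array([ 0.00153679,  0.0007799 ,  0.00136537,  0.00145103, -0.00200733,
       -0.00057958, -0.0003793 ]), 'effort': array([ 8.30752524e-04, -5.70979357e+01,  9.91278850e-01, -2.51604813e+01,
       -5.62568265e-02,  1.78964285e-02,  1.91256354e-04]), 'position': array([ 278.23267459, -586.76631457,  237.84582129]), 'orientation': array([ 9.75589990e-01,  2.19598334e-01, -2.37788148e-04, -8.28737579e-04]), 'ft_force': array([-0.95464026, -0.61074407, -0.00530783]), 'ft_torque': array([-0.03865205, -0.01834491,  0.03236245]), 'width': 0.9996232239896398}
scene 496.34513043499027 496.34513043499027 323.06578634416 246.85758590451402 [1504.99717435  189.05663181  875.34935101] [ 0.55297305  0.69717545 -0.35039377 -0.29221808]
top 559.6186834387491 559.6186834387491 318.9296942930083 225.44020577328783 [ 448.3957718    -8.64116732 1524.65917174] [-0.70488384  0.70800073 -0.03097639  0.0302357 ]
wrist 425.3161070802973 425.3161070802973 314.66434489371903 244.49769252547432 [ 345.93693096 -556.02479669  384.20575714] [ 0.83646953 -0.52848153 -0.07811927  0.12216127]
```

View pics/a_scene.png

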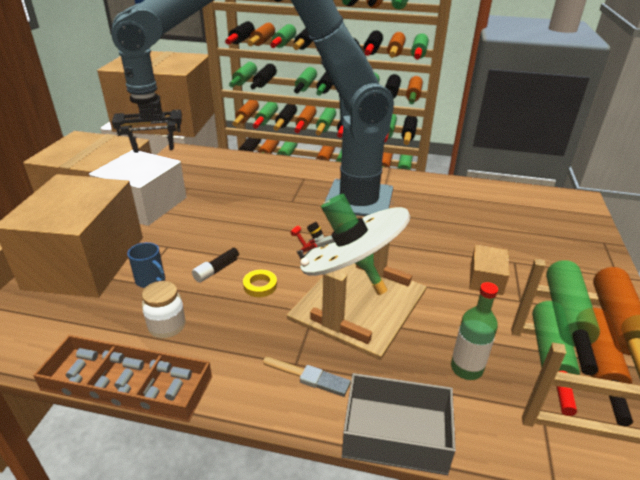

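View pics/a_top.png

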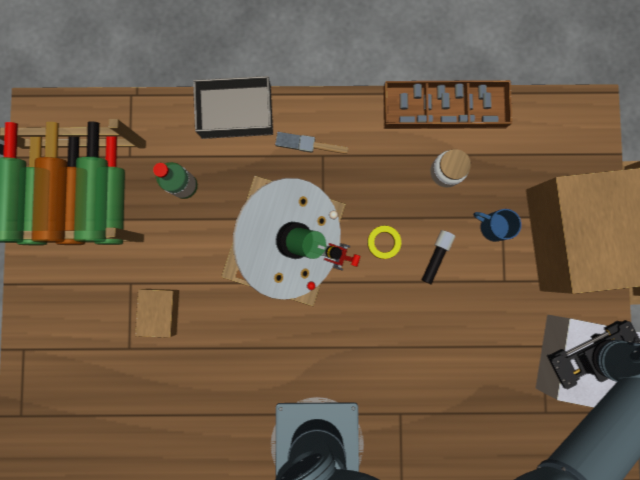

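View pics/a_wrist.png

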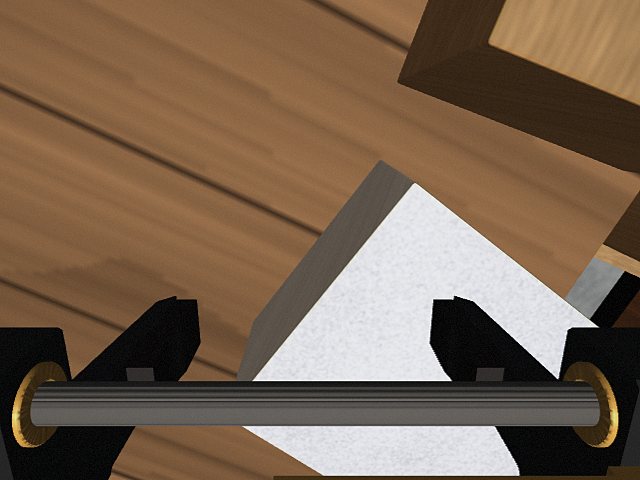

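Wrist view: only cartons. The top view shows the plate centre near (288,240), the knob and catch at about (340,255), the red ball at (311,286) and the white ball at (333,215). Next I'll measure these.

```bash
cat > h.py <<'E'
import numpy as np,cv2
from scipy.spatial.transform import Rotation as R
def load(n): return dict(np.load(n))
def pts(d):
    v,u=np.mgrid[0:480,0:640];z=d["range_z"].astype(float)
    c=np.stack([(u-d["cx"])/d["fx"]*z,(v-d["cy"])/d["fy"]*z,z],-1)
    return c@R.from_quat(d["attitude"]).as_matrix().T+d["eye"]
def ray(d,px):
    c=np.array([(px[0]-d["cx"])/d["fx"],(px[1]-d["cy"])/d["fy"],1.])
    return d["eye"],R.from_quat(d["attitude"]).as_matrix()@c
def proj(d,p):
    c=(np.asarray(p,float)-d["eye"])@R.from_quat(d["attitude"]).as_matrix()
    return c[...,:2]/c[...,2:]*[d["fx"],d["fy"]]+[d["cx"],d["cy"]]
def tri(a,pa,b,pb):
    o1,d1=ray(a,pa);o2,d2=ray(b,pb);d1=d1/np.linalg.norm(d1);d2=d2/np.linalg.norm(d2)
    M=np.stack([d1,-d2],1);t=np.linalg.lstsq(M,o2-o1,rcond=None)[0]
    p,q=o1+t[0]*d1,o2+t[1]*d2
    return (p+q)/2,np.linalg.norm(p-q)
E
python3 - <<'E'
from h import *
for n in("top","scene"):
    d=load(f"a_{n}.npz");P=pts(d);hsv=cv2.cvtColor(d["pixels"],cv2.COLOR_RGB2HSV);im=d["pixels"].astype(int)
    h,s,v=[hsv[...,i].astype(int) for i in range(3)]
    roi=np.zeros((480,640),bool)
    if n=="top": roi[170:310,225:370]=1
    else: roi[190:290,280:420]=1
    m=(((h<8)|(h>172))&(s>170)&(v>80)&roi).astype(np.uint8)
    k,l,st,ce=cv2.connectedComponentsWithStats(m)
    for i in range(1,k):
        if st[i,4]>5: print(n,"red",ce[i],st[i],np.median(P[l==i],0))
    m=((h>15)&(h<40)&(s>120)&(v>80)&roi).astype(np.uint8)
    k,l,st,ce=cv2.connectedComponentsWithStats(m)
    for i in range(1,k):
        if st[i,4]>5: print(n,"yel",ce[i],st[i],np.median(P[l==i],0))
    # plate: fit plane
    m=roi&(s<40)&(v>130)&(P[...,2]>100)&(P[...,2]<300)
    Q=P[m];
    for _ in range(6):
        c=np.median(Q,0) if _==0 else Q.mean(0);w=np.linalg.svd(Q-c,full_matrices=False)[2][2];w*=np.sign(w[2])
        Q=Q[np.abs((Q-c)@w)<(8 if _<3 else 4)]
    print(n,"plane n",w,"tilt",np.degrees(np.arccos(w[2])),"c",c,len(Q), "dir",np.degrees(np.arctan2(w[1],w[0])))
    mm=(m&(np.abs((P-c)@w)<5)).astype(np.uint8)
    con=max(cv2.findContours(mm,cv2.RETR_EXTERNAL,2)[0],key=cv2.contourArea);print(cv2.fitEllipse(cv2.convexHull(con)))
E
python3 - <<'E'
import cv2
a=cv2.imread('pics/a_top.png')[170:310,220:380];b=cv2.imread('pics/a_scene.png')[185:290,280:420]
cv2.imwrite('pics/b1.png',cv2.resize(a,None,fx=4,fy=4));cv2.imwrite('pics/b2.png',cv2.resize(b,None,fx=5,fy=5))
E
```

```text
top red [332.75 245.  ] [330 244   7   3   8] [518.98446115 -43.32973723 156.43173762]
top red [347.76525822 258.14084507] [326 247  35  20 213] [485.48209411 -81.10319119 144.86685295]
top red [311.06666667 285.55555556] [308 282   7   8  45] [419.63924021   9.49984067 162.33410662]
top yel [263.25   177.5625] [256 175  15   6  16] [712.92622539 140.8468038    1.5202454 ]
top yel [247.85714286 192.5       ] [246 186   5  14  14] [671.80415389 184.1523557    0.89417335]
top yel [302.37837838 200.97297297] [299 197   8   9  37] [621.21594539  29.81605138 200.49979724]
top yel [335. 200.] [332 199   7   3   7] [650.46558451 -54.87245667   1.43060765]
top yel [343.375  205.5625] [340 202   7  11  16] [638.02754669 -78.11110788   2.32894918]
top yel [341.28571429 216.28571429] [340 214   3   5   7] [604.44514968 -71.21615207   2.7239806 ]
top yel [320.91176471 220.26470588] [318 216   7   9  34] [579.71564998 -15.44376116 162.44186313]
top yel [368.17777778 242.        ] [367 233   3  19  45] [ 533.58767494 -142.57836499   21.42251789]
top yel [328.9 250.9] [327 246   6  11  20] [504.044
[... 4048 characters left out ...]
-1.19286425e+02 -2.68891622e-01]
scene yel [291.27272727 285.63636364] [290 281   5   9  11] [ 509.25604919 -105.39454833    1.04365894]
scene yel [299.33333333 281.52380952] [293 280  14   6  21] [ 4.88180954e+02 -8.70033293e+01  3.03872697e-01]
scene yel [407.19047619 283.14285714] [398 280  18   7  21] [452.49706854 205.81723956  18.33709566]
scene yel [282.14285714 288.42857143] [280 287   5   3   7] [ 529.82270796 -123.54740565    1.33748829]
scene plane n [-0.17212018 -0.54502206  0.82056419] tilt 34.858688356807406 c [568.2554697   77.21779856 220.6614703 ] 2374 dir -107.52632874084833
((354.5587463378906, 240.0259552001953), (34.94160842895508, 121.26815032958984), 61.88469314575195)
```

View pics/b1.png

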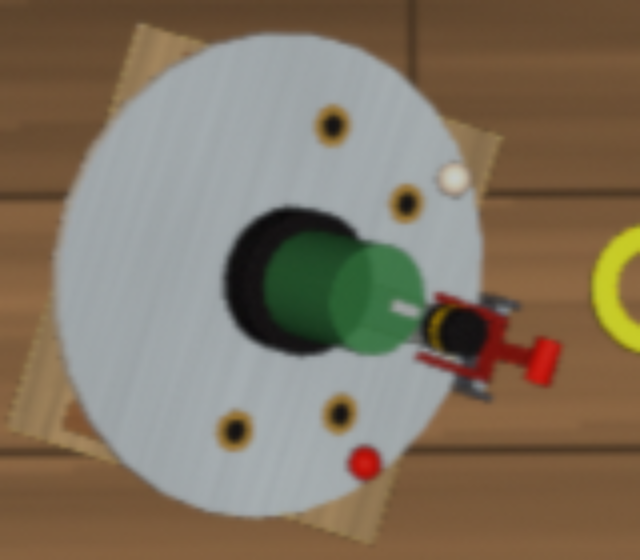

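View pics/b2.png

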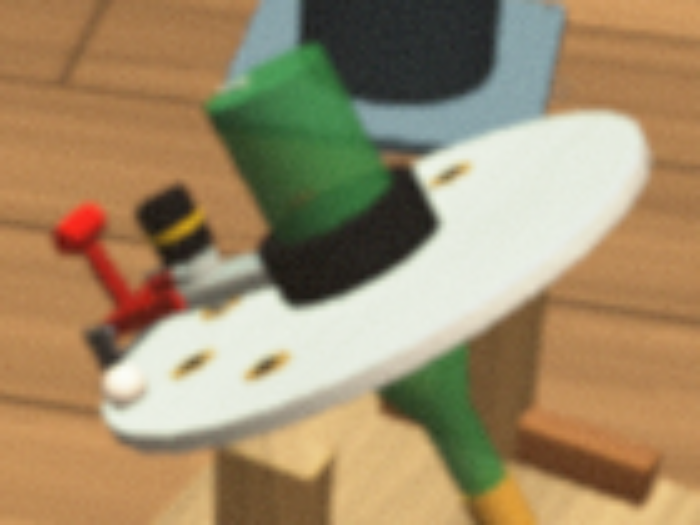

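Hub is about (531.5, 58, 200) and downhill azimuth about -107.5°. The jog only translates and rolls, so tilting needs care. First I raise the tool and see how it behaves.

Emit:
jog_arm --pt "0 0 -4" --pt "0 0 -4" --pt "0 0 -4" --pt "0 0 -4" --pt "2.5 -1.6 -2.5" --pt "3.3 -2.1 -1" --pt "3.3 -2.1 0" --pt "3.3 -2.1 0" --roll '[0,0,0,0,0,0,0,0]'

```text
t: 0.82
position: [350.6, -465.2, 437.5]
orientation: [0.978, 0.211, -0.004, -0.004]
ft_force: [0.4, -0.1, -0.4]
width: 1.0
```

```bash
cat > st.py <<'E'
from h import *
from bench import r
np.set_printoptions(precision=3,suppress=True)
hub=np.array([531.5,58.2,200.]);a=np.radians(-107.5);c35,s35=np.cos(np.radians(35)),np.sin(np.radians(35))
dh=np.array([np.cos(a),np.sin(a),0]);n=s35*dh+[0,0,c35];d=c35*dh-np.array([0,0,s35]);yh=np.cross(n,-d)
def S():
    s=r.read_state();M=R.from_quat(s["orientation"]).as_matrix()
    print("t",round(s["t"],2),"p",s["position"],"q",s["q"],"F",s["ft_force"],"w",round(s["width"]*88.1,1))
    print("x",M[:,0],"y",M[:,1],"z",M[:,2],"tilt",np.degrees(np.arccos(-M[2,2])),"az",np.degrees(np.arctan2(M[1,2],M[0,2])), "vs -n",np.degrees(np.arccos(M[:,2]@-n)))
    return s["position"],M
if __name__=="__main__":
    S();print("n",n,"d",d,"yh",yh,"knob",hub+95*d+49*n,"grip",hub+152*d+63*n,"hinge",hub+152*d+13*n)
E
python3 st.py
```

```text
t 0.82 p [ 350.58  -465.182  437.519] q [ 0.881  0.289 -0.046  1.431  0.015  1.433 -0.311] F [ 0.352 -0.112 -0.441] w 88.1
x [ 0.911  0.412 -0.005] y [ 0.412 -0.911 -0.01 ] z [-0.009  0.007 -1.   ] tilt 0.6334140297910926 az 141.62863120647674 vs -n 34.77872695886556
n [-0.172 -0.547  0.819] d [-0.246 -0.781 -0.574] yh [-0.954  0.301 -0.   ] knob [499.648 -42.822 185.649] grip [483.193 -95.011 164.423] hinge [491.817 -67.66  123.465]
```

Emit:
jog_arm --pt "3.3 -2.1 0" --pt "3.3 -2.1 0" --pt "3.3 -2.1 0" --pt "3.3 -2.1 0" --pt "2.8 -2.9 0" --pt "2.2 -3.4 0" --pt "1.8 -3.6 0" --pt "1.8 -3.6 0" --roll '[0,0,0,0,0,0,0,0]'

```text
t: 1.48
position: [463.8, -164.0, 437.4]
orientation: [0.978, 0.211, -0.004, -0.004]
ft_force: [1.0, 0.3, 0.5]
width: 0.999
```

Emit:
jog_arm --pt "1.8 -3.6 0" --pt "1.8 -3.6 0" --pt "1.5 -3.8 0" --pt "0.8 -4 0" --pt "0.8 -4 0" --pt "0.5 -4 0" --pt "0 -4 0" --pt "0 -4 0" --roll '[0,0,0,0,0,0,0,0]'

```text
t: 2.15
position: [397.7, 157.3, 438.3]
orientation: [0.977, 0.211, -0.004, -0.004]
ft_force: [1.5, 0.1, 0.0]
width: 1.0
```

```bash
python3 st.py
```

```text
t 2.15 p [397.707 157.33  438.304] q [ 0.107  0.008 -0.577  1.759 -0.005  1.382 -1.614] F [1.472 0.054 0.024] w 88.1
x [ 0.911  0.413 -0.007] y [ 0.413 -0.911 -0.009] z [-0.01   0.006 -1.   ] tilt 0.6524997749386168 az 150.7738662889448 vs -n 34.8724961781481
n [-0.172 -0.547  0.819] d [-0.246 -0.781 -0.574] yh [-0.954  0.301 -0.   ] knob [499.648 -42.822 185.649] grip [483.193 -95.011 164.423] hinge [491.817 -67.66  123.465]
```

Emit:
jog_arm --pt "0.9 -3.9 0" --pt "0.9 -3.9 0" --pt "0.9 -3.9 0" --pt "0.9 -3.9 0" --pt "0.9 -3.9 0" --pt "0.9 -3.9 0" --pt "0.9 -3.9 0" --pt "0.9 -3.9 0" --roll '[0,0,0,0,0,0,0,0]'

```text
t: 2.82
position: [327.4, 482.9, 440.3]
orientation: [0.978, 0.208, -0.002, -0.002]
ft_force: [0.3, 0.4, 1.4]
width: 0.999
```

Emit:
jog_arm --pt "0.9 -3.9 0" --pt "0.9 -3.9 0" --pt "0.9 -3.9 0" --pt "0.9 -3.9 0" --pt "0.9 -3.9 0" --pt "0.9 -3.9 0" --pt "0.9 -3.9 0" --pt "0.9 -3.9 0" --roll '[0,0,0,0,0,0,0,0]'

```text
t: 3.48
position: [270.8, 782.4, 427.4]
orientation: [0.979, 0.201, -0.014, 0.005]
ft_force: [1.4, 0.4, -2.2]
width: 0.999
```

```bash
python3 st.py
```

```text
t 3.48 p [270.766 782.436 427.368] q [-1.178  0.938 -0.503  0.41   0.391  1.855 -2.55 ] F [ 1.437  0.373 -2.191] w 88.0
x [ 0.918  0.394 -0.03 ] y [ 0.395 -0.919  0.005] z [-0.025 -0.016 -1.   ] tilt 1.7268410376919905 az -147.78021677042122 vs -n 36.33235186917005
n [-0.172 -0.547  0.819] d [-0.246 -0.781 -0.574] yh [-0.954  0.301 -0.   ] knob [499.648 -42.822 185.649] grip [483.193 -95.011 164.423] hinge [491.817 -67.66  123.465]
```

Emit:
jog_arm --pt "0.9 -3.9 0" --pt "0.9 -3.9 0" --pt "0.9 -3.9 0" --pt "0.9 -3.9 0" --pt "0.9 -3.9 0" --pt "0.9 -3.9 0" --roll '[0,0,0,0,0,0]'

```text
t: 3.98
position: [220.9, 853.0, 363.6]
orientation: [0.98, 0.2, 0.019, 0.002]
ft_force: [-81.0, 14.2, 15.7]
width: 1.005
```

```bash
python3 st.py
```

```text
t 3.98 p [220.865 852.995 363.619] q [-1.248  1.142 -1.268  0.244  1.213  1.908 -2.652] F [-80.953  14.208  15.723] w 88.5
x [0.92  0.391 0.036] y [ 0.391 -0.92   0.011] z [ 0.037  0.004 -0.999] tilt 2.130093834820402 az 6.611285655022011 vs -n 34.178130473876905
n [-0.172 -0.547  0.819] d [-0.246 -0.781 -0.574] yh [-0.954  0.301 -0.   ] knob [499.648 -42.822 185.649] grip [483.193 -95.011 164.423] hinge [491.817 -67.66  123.465]
```

```bash
python3 - <<'E'
from bench import r,eyes
import cv2
for n in("scene","top"):
    d=eyes.snapshot(n);cv2.imwrite(f"pics/c_{n}.png",d["pixels"][:,:,::-1])
print(r.read_state()["ft_force"],r.read_state()["ft_torque"],r.read_state()["joint_vel"])
E
```

```text
[-0.50152757 -1.33430188 -0.46887395] [0.01024108 0.12307131 0.00384366] [ 0.01878779 -0.04575401 -0.06373668 -0.02820874 -0.24980721  0.00881165
  0.0312448 ]
```

View pics/c_scene.png

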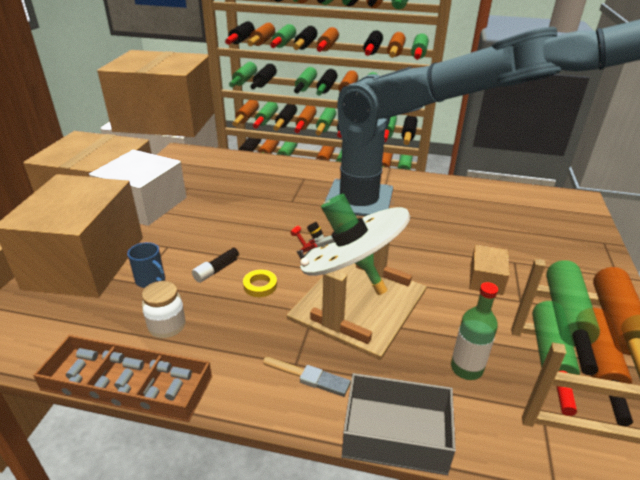

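View pics/c_top.png

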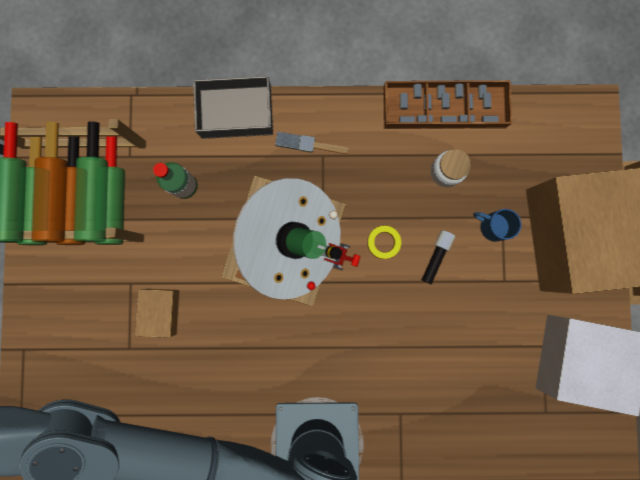

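No contact is visible: the arm is simply stretched out to its left at its joint limits, and the force spike has already decayed. I'll check whether a gentle push at the reach limit builds up tilt.

Emit:
jog_arm --pt "1.3 -1.5 0" --pt "1.3 -1.5 0" --pt "2 -2.3 0" --pt "2.6 -3 0" --roll '[0,0,0,0]'

```text
t: 4.42
position: [221.0, 852.9, 359.9]
orientation: [0.979, 0.204, 0.017, 0.004]
ft_force: [-0.2, -0.7, 0.3]
width: 1.0
```

```bash
python3 st.py
```

```text
t 4.42 p [221.042 852.863 359.89 ] q [-1.248  1.146 -1.268  0.244  1.213  1.909 -2.642] F [-0.168 -0.724  0.255] w 88.1
x [0.916 0.4   0.033] y [ 0.4   -0.916  0.015] z [ 0.036 -0.    -0.999] tilt 2.05104297267694 az -0.422875845404337 vs -n 34.446417357553855
n [-0.172 -0.547  0.819] d [-0.246 -0.781 -0.574] yh [-0.954  0.301 -0.   ] knob [499.648 -42.822 185.649] grip [483.193 -95.011 164.423] hinge [491.817 -67.66  123.465]
```

At the limit the controller keeps orientation, so the tool stays vertical. By my geometry a vertical tool can still pinch the top of the knob from the downhill side with the jaws level: the gripper body just clears the bottle if the TCP is at least 123 mm downhill of the hub. I'm going back to the stand to do it that way.

Emit:
jog_arm --pt "0 1 -0.2" --pt "0 2 -0.5" --pt "0 3 -0.5" --pt "0 3.8 -0.5" --pt "0 3.8 -0.5" --pt "0 3.8 -0.5" --pt "0 3.8 -0.5" --pt "0 3.8 -0.5" --roll '[0,0,0,0,0,0,0,0]'

```text
t: 5.08
position: [307.9, 634.5, 401.4]
orientation: [0.976, 0.217, 0.007, -0.002]
ft_force: [0.6, 0.6, 0.7]
width: 1.003
```

Emit:
jog_arm --pt "0 3.8 -0.5" --pt "0 3.8 -0.5" --pt "0 3.8 -0.5" --pt "0 3.8 -0.5" --pt "0 3.8 0" --pt "0 3.8 0" --pt "0 3.8 0" --pt "0 3.8 0" --roll '[0,0,0,0,0,0,0,0]'

```text
t: 5.75
position: [437.2, 343.2, 429.9]
orientation: [0.976, 0.216, 0.009, -0.005]
ft_force: [1.2, 0.7, -0.3]
width: 1.003
```

```bash
python3 st.py
```

```text
t 5.75 p [437.165 343.219 429.905] q [ 0.114  0.451 -1.217  1.494  0.43   1.47  -2.24 ] F [ 1.248  0.718 -0.305] w 88.3
x [0.907 0.421 0.02 ] y [ 0.421 -0.907 -0.006] z [ 0.015  0.014 -1.   ] tilt 1.192179092467359 az 42.24814866753499 vs -n 33.974806745052135
n [-0.172 -0.547  0.819] d [-0.246 -0.781 -0.574] yh [-0.954  0.301 -0.   ] knob [499.648 -42.822 185.649] grip [483.193 -95.011 164.423] hinge [491.817 -67.66  123.465]
```

Emit:
jog_arm --pt "-1.2 3.6 0" --pt "-1.2 3.6 0" --pt "-1.2 3.6 0" --pt "-1.2 3.6 0" --pt "-1.2 3.6 0" --pt "-1.2 3.6 0" --pt "-1.2 3.6 0" --pt "-1.2 3.6 0" --roll '[0,0,0,0,0,0,0,0]'

```text
t: 6.42
position: [468.7, 29.3, 430.4]
orientation: [0.977, 0.213, 0.012, -0.006]
ft_force: [0.2, 0.3, -0.6]
width: 1.006
```

Emit:
jog_arm --pt "-1.2 3.6 0" --pt "-1.2 3.6 0" --pt "-1.2 3.6 0" --pt "-1.2 3.6 0" --pt "0 0 0" --pt "0 0 0" --pt "0 0 0" --pt "0 0 0" --roll '[0,0,0,0,-0.12,-0.12,-0.12,-0.12]' --fingers 0

```text
t: 7.08
position: [481.9, -137.9, 433.9]
orientation: [0.899, 0.437, 0.016, 0.001]
ft_force: [-0.1, 0.3, -0.4]
width: 0.421
```

```bash
python3 st.py
```

```text
t 7.08 p [ 481.871 -137.942  433.867] q [ 1.184  0.286 -1.201  1.617  0.259  1.393 -0.707] F [-0.102  0.339 -0.393] w 37.1
x [0.617 0.786 0.028] y [ 0.786 -0.618  0.017] z [ 0.03   0.012 -0.999] tilt 1.849470036110972 az 20.90072575652793 vs -n 33.87825992019889
n [-0.172 -0.547  0.819] d [-0.246 -0.781 -0.574] yh [-0.954  0.301 -0.   ] knob [499.648 -42.822 185.649] grip [483.193 -95.011 164.423] hinge [491.817 -67.66  123.465]
```

```bash
python3 - <<'E'
from st import *
T=load("a_top.npz");C=load("a_scene.npz")
def show(nm,a,b,ref):
    p,e=tri(T,a,C,b);print(nm,p,"gap",e,"ref",ref,"diff in (d,yh,n)",[(p-ref)@v for v in(d,yh,n)])
show("handle",(356,260.2),(296,230.4),hub+152*d+63*n)
show("knobtop",(336.2,252.7),(312.6,226.4),hub+95*d+66*n)
print("proj handle",proj(T,hub+152*d+63*n),proj(C,hub+152*d+63*n));
for nm,p in dict(red=hub+129*(d+yh)/2**.5+7*n,bend=hub+105*n,knobtop=hub+95*d+66*n).items(): print(nm,p,proj(T,p),proj(C,p))
E
```

```text
handle [481.017 -98.141 162.843] gap 3.8519089033684017 ref [483.193 -95.011 164.423] diff in (d,yh,n) [np.float64(3.8869026748527746), np.float64(1.133582331788433), np.float64(0.792744073508191)]
knobtop [498.409 -49.696 194.074] gap 2.763562733523913 ref [496.716 -52.122 199.574] diff in (d,yh,n) [np.float64(0.8425118661793203), np.float64(-0.885335957935521), np.float64(-6.124783075805932)]
proj handle [353.972 259.473] [296.201 230.459]
red [420.829  10.538 153.414] [310.628 285.413] [340.981 226.67 ]
bend [513.39    0.762 286.011] [314.076 244.59 ] [331.743 199.923]
knobtop [496.716 -52.122 199.574] [336.733 253.446] [311.275 224.027]
```

Emit:
jog_arm --pt "0 0 0" --pt "0 0 0" --pt "0 0 0" --roll '[-0.12,-0.12,-0.12]'

```text
t: 7.33
position: [481.3, -136.5, 435.9]
orientation: [0.802, 0.598, 0.017, 0.005]
ft_force: [-0.4, 0.2, -0.1]
width: 0.194
```

```bash
python3 st.py; python3 - <<'E'
from bench import eyes
import cv2,numpy as np
d=eyes.snapshot("wrist");cv2.imwrite("pics/d.png",d["pixels"][:,:,::-1]);np.savez("d_wrist.npz",**d)
E
```

```text
t 7.33 p [ 481.311 -136.48   435.946] q [ 1.2    0.289 -1.225  1.617  0.264  1.397 -0.339] F [-0.445  0.181 -0.106] w 17.1
x [0.285 0.958 0.021] y [ 0.958 -0.286  0.028] z [ 0.033  0.012 -0.999] tilt 1.9864508179855975 az 20.161522100417383 vs -n 33.81821510445258
n [-0.172 -0.547  0.819] d [-0.246 -0.781 -0.574] yh [-0.954  0.301 -0.   ] knob [499.648 -42.822 185.649] grip [483.193 -95.011 164.423] hinge [491.817 -67.66  123.465]
```

View pics/d.png

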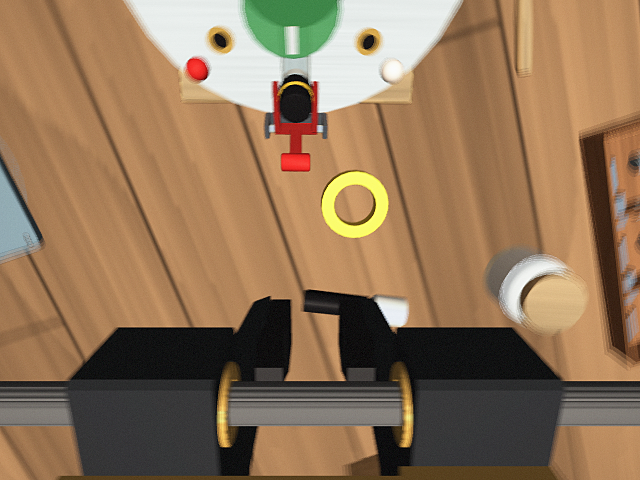

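Wrist view: red handle at (295,162), knob top near (295,105), red ball at (197,69), white ball at (391,71). I'll check these against the model.

```bash
python3 - <<'E'
from st import *
W=load("d_wrist.npz")
for nm,p in dict(handle=hub+152*d+63*n,red=hub+129*(d+yh)/2**.5+7*n,white=hub+129*(d-yh)/2**.5+7*n,knobtop=hub+95*d+66*n,hr=hub+95*(d+yh)/2**.5,hw=hub+95*(d-yh)/2**.5).items(): print(nm,p,proj(W,p))
h=cv2.cvtColor(W["pixels"],cv2.COLOR_RGB2HSV);m=(((h[...,0]<6)|(h[...,0]>174))&(h[...,1]>200)&(h[...,2]>110)).astype(np.uint8)
k,l,st,ce=cv2.connectedComponentsWithStats(m);P=pts(W)
for i in range(1,k):
    if st[i,4]>20: print(ce[i],st[i],np.median(P[l==i],0))
b=(h[...,2]<50)&(h[...,1]<120);b[:70]=0;b[130:]=0;b[:,:270]=0;b[:,325:]=0
k,l,st,ce=cv2.connectedComponentsWithStats(b.astype(np.uint8))
for i in range(1,k):
    if st[i,4]>80: print("blk",ce[i],st[i],np.median(P[l==i],0))
E
```

```text
handle [483.193 -95.011 164.423] [295.509 159.098]
red [420.829  10.538 153.414] [198.413  67.709]
white [594.819 -44.321 153.414] [392.303  71.792]
knobtop [496.716 -52.122 199.574] [295.111 108.934]
hr [450.887  25.92  161.47 ] [221.651  38.894]
hw [579.019 -14.48  161.47 ] [369.638  42.33 ]
[196.925  68.87 ] [188  59  20  21 308] [420.699   8.057 162.311]
[295.198 135.393] [ 274   82   43   89 1372] [486.319 -72.395 148.75 ]
blk [294.277  78.394] [282  75  26  11  94] [503.496 -26.727 186.049]
blk [295.041 103.902] [280  85  31  37 924] [498.088 -48.431 201.113]
```

Emit:
jog_arm --pt "1.1 -0.5 4" --pt "1.1 -0.5 4" --pt "1.1 -0.5 4" --pt "0 0 4" --pt "0 0 4" --pt "0 0 2.5" --pt "0 0 1" --pt "0 0 0" --roll '[0,0,0,0,0,0,0,0]'

```text
t: 8.05
position: [487.6, -94.5, 199.8]
orientation: [0.807, 0.59, 0.021, 0.01]
ft_force: [0.5, 0.5, 0.0]
width: 0.005
```

```bash
cat > go.py <<'E'
from st import *
import sys
p,M=S()
q=p-hub
print("d,yh,n:",[round(float(q@v),1) for v in(d,yh,n)],"u",round(float(q@dh),1))
if len(sys.argv)>1:
    t=np.array([float(v) for v in sys.argv[1:4]])  # u, y, z(world) target
    w=hub*[1,1,0]+t[0]*dh+t[1]*yh+[0,0,t[2]]
    print("target",w,"slide cm",M.T@(w-p)/10)
E
python3 go.py 163 0 178
```

```text
t 8.05 p [487.644 -94.546 199.779] q [ 0.926  0.511 -1.034  1.965  0.544  0.923 -0.683] F [0.503 0.515 0.048] w 0.4
x [0.303 0.953 0.023] y [ 0.952 -0.303  0.041] z [ 0.046  0.01  -0.999] tilt 2.6965139417096933 az 11.78039798110699 vs -n 33.75278401316452
d,yh,n: [130.3, -4.1, 90.9] u 158.9
target [482.485 -97.256 178.   ] slide cm [-0.465 -0.498  2.149]
```

Emit:
jog_arm --pt "-0.5 -0.5 2.1" --pt "-0.2 0 0.6" --pt "-0.5 0 0.5" --pt "-0.5 0 0.5" --pt "-0.4 0 0.6" --pt "-0.4 0 0.6" --pt "-0.2 0 0.6" --pt "0 0 0" --roll '[0,0,0,0,0,0,0,0]'

```text
t: 8.72
position: [483.4, -122.7, 150.8]
orientation: [0.81, 0.586, 0.025, 0.016]
ft_force: [1.1, -0.7, 0.7]
width: 0.005
```

```bash
python3 go.py 184 0 135;python3 - <<'E'
from bench import eyes
import cv2
d=eyes.snapshot("scene");cv2.imwrite("pics/e1.png",cv2.resize(d["pixels"][150:310,220:440,::-1],None,fx=3,fy=3))
E
```

```text
t 8.72 p [ 483.374 -122.657  150.84 ] q [ 0.92   0.572 -0.958  2.011  0.638  0.82  -0.711] F [ 1.116 -0.694  0.653] w 0.4
x [0.312 0.95  0.023] y [ 0.948 -0.313  0.055] z [ 0.059  0.004 -0.998] tilt 3.4067489619489333 az 4.165204266412242 vs -n 33.87169190908346
d,yh,n: [181.3, -8.5, 67.0] u 187.0
target [ 476.17  -117.284  135.   ] slide cm [ 0.25  -0.938  1.541]
```

View pics/e1.png

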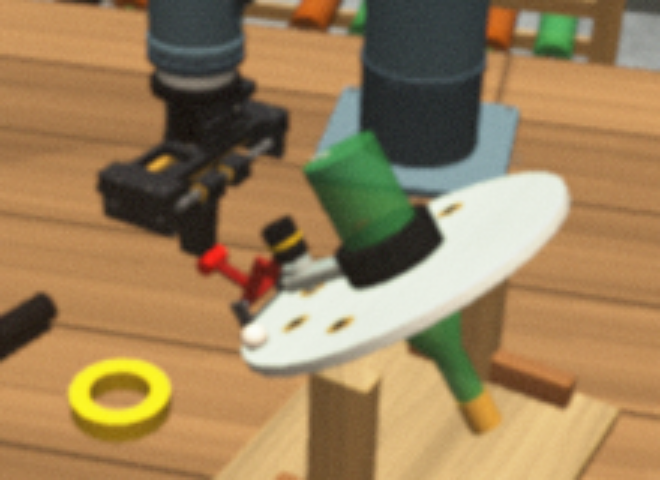

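Emit:
jog_arm --pt "0.5 -0.5 -0.9" --pt "0.4 -0.5 0" --pt "0 0 0.6" --pt "-0.2 -0.1 0.8" --pt "-0.2 -0.1 0.8" --pt "0 -0.1 0.8" --pt "0 -0.1 0.8" --pt "0 0 0.8" --roll '[0,0,0,0,0,0,0,0]'

```text
t: 9.43
position: [475.8, -111.0, 112.7]
orientation: [0.809, 0.587, 0.028, 0.018]
ft_force: [0.0, 1.4, 1.4]
width: 0.006
```

```bash
python3 go.py 182 0 117;python3 - <<'E'
from bench import eyes
import cv2
d=eyes.snapshot("scene");cv2.imwrite("pics/e2.png",cv2.resize(d["pixels"][150:310,220:440,::-1],None,fx=3,fy=3))
E
```

```text
t 9.43 p [ 475.835 -110.967  112.741] q [ 0.858  0.608 -0.897  2.064  0.717  0.732 -0.8  ] F [0.023 1.417 1.427] w 0.5
x [0.31  0.95  0.024] y [ 0.948 -0.311  0.061] z [ 0.066  0.004 -0.998] tilt 3.782647957861751 az 3.549945973187478 vs -n 33.80263499206463
d,yh,n: [195.9, 2.2, 30.7] u 178.1
target [ 476.772 -115.376  117.   ] slide cm [-0.38   0.252 -0.421]
```

View pics/e2.png

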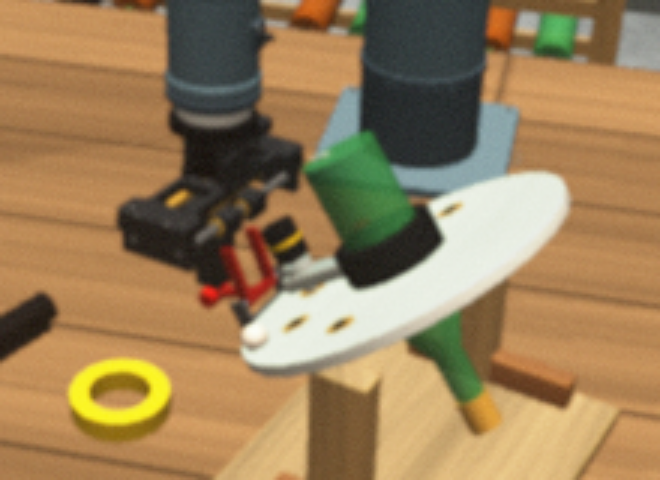

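Catch is folded to about 1.3 rad: the prongs stand up at (245,262) and the handle is low at (208,293). Now raise, open and line up over the knob from the downhill side.

Emit:
jog_arm --pt "-0.3 0 -2" --pt "0 0 -4" --pt "0 0 -4" --pt "0 0 -3.5" --pt "0 0 -1" --pt "0 0 0" --roll '[0,0,0,0,0,0]' --fingers 6

```text
t: 9.98
position: [461.4, -112.5, 255.5]
orientation: [0.808, 0.588, 0.024, 0.01]
ft_force: [0.8, -0.6, 0.2]
width: 0.433
```

```bash
python3 go.py 124 0 225; python3 - <<'E'
from st import *
from bench import eyes
d_=eyes.snapshot("wrist");cv2.imwrite("pics/f.png",d_["pixels"][:,:,::-1]);np.savez("f_wrist.npz",**d_)
for nm,p in dict(knobtop=hub+95*d+66*n,handle=hub+152*d+13*n+50*(np.cos(1.35)*n+np.sin(1.35)*d),red=hub+129*(d+yh)/2**.5+7*n,bend=hub+105*n+31.5*d).items(): print(nm,proj(d_,p))
E
```

```text
t 9.98 p [ 461.438 -112.524  255.521] q [ 1.095  0.4   -1.139  1.959  0.421  0.996 -0.544] F [ 0.77  -0.602  0.158] w 38.1
x [0.307 0.951 0.027] y [ 0.95  -0.308  0.045] z [ 0.051  0.012 -0.999] tilt 2.9999393511285093 az 13.069622065175228 vs -n 33.561157750965705
d,yh,n: [118.8, 15.5, 151.0] u 183.9
target [494.212 -60.061 225.   ] slide cm [5.915 1.362 3.277]
knobtop [339.504 132.402]
handle [325.379 221.4  ]
red [162.559  62.22 ]
bend [364.076  29.048]
```

View pics/f.png

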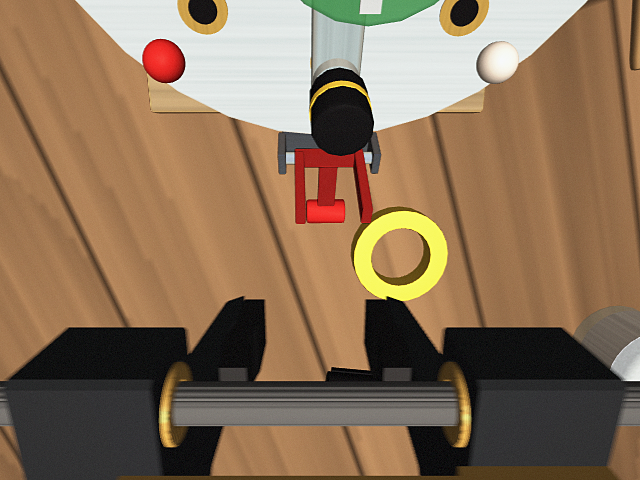

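```bash
python3 - <<'E'
from st import *
W=load("f_wrist.npz");P=pts(W);q=(P-hub)
L=np.stack([q@d,q@yh,q@n],-1)
h=cv2.cvtColor(W["pixels"],cv2.COLOR_RGB2HSV)
b=(h[...,2]<70)&(W["range_z"]>0);b[:60]=0;b[165:]=0;b[:,:290]=0;b[:,395:]=0
X=L[b];print(len(X),np.percentile(X[:,2],[5,25,50,75,95]))
t=X[X[:,2]>np.percentile(X[:,2],75)-3]
print("top face",len(t),t.min(0),t.max(0),"center",(t.min(0)+t.max(0))/2, t.mean(0))
g=(h[...,0]>45)&(h[...,0]<80)&(h[...,1]>80);g[40:]=0;print("green",np.percentile(L[g],[1,50,99],axis=0))
E
```

```text
4310 [35.687 55.695 65.352 66.155 66.824]
top face 2678 [ 79.402 -15.751  63.192] [108.861  13.253  68.216] center [94.131 -1.249 65.704] [92.615 -0.975 65.886]
green [[ 23.284 -18.254 103.523]
 [ 26.081  -0.248 105.161]
 [ 30.174  16.998 106.806]]
```

Emit:
jog_arm --pt "3 0.8 0.5" --pt "2.5 0.7 1" --pt "0.6 0 1" --pt "0 0 0" --roll '[0,0,0,0]'

```text
t: 10.37
position: [493.7, -61.0, 224.3]
orientation: [0.811, 0.585, 0.021, 0.008]
ft_force: [-0.5, -0.4, 0.3]
width: 0.682
```

```bash
python3 go.py 121.5 -1 187; python3 - <<'E'
from bench import eyes
import cv2
d=eyes.snapshot("scene");cv2.imwrite("pics/g.png",cv2.resize(d["pixels"][150:310,220:440,::-1],None,fx=3,fy=3))
E
```

```text
t 10.37 p [493.741 -60.954 224.28 ] q [ 0.883  0.481 -1.063  1.938  0.504  0.971 -0.732] F [-0.506 -0.44   0.289] w 60.1
x [0.315 0.949 0.024] y [ 0.948 -0.316  0.037] z [ 0.043  0.011 -0.999] tilt 2.5444286854727935 az 14.761057105504056 vs -n 33.70184761405003
d,yh,n: [88.5, 0.2, 91.6] u 125.0
target [495.918 -57.977 187.   ] slide cm [ 0.26  -0.026  3.737]
```

View pics/g.png

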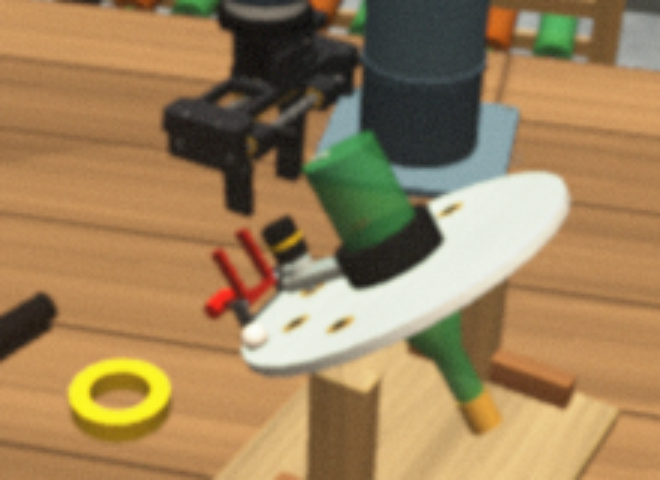

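Emit:
jog_arm --pt "0.2 0 1.2" --pt "0 0 1.2" --pt "0.1 0 0.8" --pt "0 0 0.5" --pt "0 0 0" --roll '[0,0,0,0,0]'

```text
t: 10.83
position: [493.8, -60.3, 181.4]
orientation: [0.812, 0.584, 0.018, 0.007]
ft_force: [-0.1, 0.2, 0.2]
width: 0.681
```

```bash
python3 go.py 121.5 -1 187; python3 - <<'E'
from bench import eyes
import cv2
d=eyes.snapshot("wrist");cv2.imwrite("pics/g2.png",d["pixels"][:,:,::-1])
E
```

```text
t 10.83 p [493.772 -60.342 181.422] q [ 0.827  0.539 -1.004  1.974  0.576  0.901 -0.795] F [-0.056  0.21   0.221] w 60.0
x [0.317 0.948 0.022] y [ 0.948 -0.318  0.032] z [ 0.038  0.011 -0.999] tilt 2.246424830134404 az 15.961912198633012 vs -n 33.806731684865106
d,yh,n: [112.6, 0.3, 56.1] u 124.4
target [495.918 -57.977 187.   ] slide cm [ 0.305  0.146 -0.547]
```

View pics/g2.png

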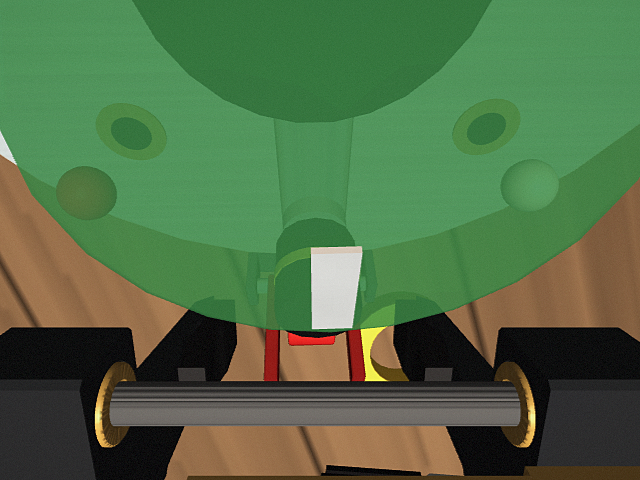

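Emit:
jog_arm --pt "0.25 0.1 -0.4" --pt "0 0 0" --roll '[0,0]'

```text
t: 11.05
position: [495.7, -58.5, 186.5]
orientation: [0.812, 0.584, 0.019, 0.007]
ft_force: [0.2, 0.1, 0.2]
width: 0.68
```

```bash
python3 go.py 121.5 -1 187
```

```text
t 11.05 p [495.702 -58.539 186.471] q [ 0.827  0.535 -1.01   1.966  0.569  0.911 -0.793] F [0.151 0.125 0.222] w 59.9
x [0.318 0.948 0.022] y [ 0.947 -0.319  0.033] z [ 0.038  0.011 -0.999] tilt 2.27365039505078 az 15.757904408272859 vs -n 33.79981713640955
d,yh,n: [107.8, -1.0, 59.0] u 122.1
target [495.918 -57.977 187.   ] slide cm [ 0.061  0.004 -0.051]
```

Emit:
jog_arm --pt "0.25 0 0" --pt "0 0 0" --roll '[0,0]'

```text
t: 11.22
position: [497.4, -56.2, 187.7]
orientation: [0.812, 0.583, 0.019, 0.008]
ft_force: [-0.4, 0.0, 0.5]
width: 0.68
```

```bash
python3 go.py 121.5 -1 187
```

```text
t 11.22 p [497.362 -56.174 187.663] q [ 0.821  0.534 -1.01   1.964  0.569  0.912 -0.798] F [-0.412  0.003  0.516] w 59.9
x [0.319 0.948 0.023] y [ 0.947 -0.319  0.035] z [ 0.04   0.01  -0.999] tilt 2.379978119647981 az 14.31887350058427 vs -n 33.79804223036648
d,yh,n: [104.8, -1.8, 58.3] u 119.3
target [495.918 -57.977 187.   ] slide cm [-0.218 -0.081  0.059]
```

Emit:
jog_arm --pt "0.2 0 0.2" --pt "0 0 0" --roll '[0,0]'

```text
t: 11.38
position: [498.7, -54.1, 186.3]
orientation: [0.812, 0.583, 0.02, 0.008]
ft_force: [0.3, -1.0, 0.5]
width: 0.682
```

Emit:
jog_arm --pt "0 0 0" --pt "0 0 0" --pt "0 0 0" --pt "0 0 0" --pt "0 0 0" --pt "0 0 0" --roll '[0,0,0,0,0,0]' --fingers 2.2 --newtons 45

```text
t: 11.88
position: [498.3, -53.9, 186.2]
orientation: [0.812, 0.583, 0.019, 0.008]
ft_force: [0.7, 0.8, 0.3]
width: 0.322
```

```bash
python3 go.py 121.5 -1 187
```

```text
t 11.88 p [498.302 -53.903 186.225] q [ 0.813  0.536 -1.007  1.964  0.573  0.909 -0.805] F [0.687 0.834 0.252] w 28.4
x [0.318 0.948 0.022] y [ 0.947 -0.319  0.036] z [ 0.041  0.01  -0.999] tilt 2.4171442977046365 az 13.089203432373449 vs -n 33.82587268839281
d,yh,n: [103.7, -2.0, 55.8] u 116.9
target [495.918 -57.977 187.   ] slide cm [-0.46  -0.093 -0.091]
```

Emit:
jog_arm --pt "0 0 0" --pt "0 0 0" --roll '[0,0]'

```text
t: 12.05
position: [498.3, -53.9, 186.2]
orientation: [0.812, 0.584, 0.019, 0.008]
ft_force: [-0.2, -0.8, 0.3]
width: 0.324
```

```bash
python3 go.py; python3 - <<'E'
from bench import eyes
import cv2
d=eyes.snapshot("wrist");cv2.imwrite("pics/i.png",d["pixels"][:,:,::-1])
E
```

```text
t 12.05 p [498.283 -53.912 186.198] q [ 0.813  0.536 -1.007  1.964  0.573  0.909 -0.805] F [-0.186 -0.807  0.33 ] w 28.5
x [0.318 0.948 0.022] y [ 0.947 -0.319  0.036] z [ 0.041  0.01  -0.999] tilt 2.4154029975272913 az 13.136842885939137 vs -n 33.82489647923372
d,yh,n: [103.7, -2.0, 55.8] u 116.9
```

View pics/i.png

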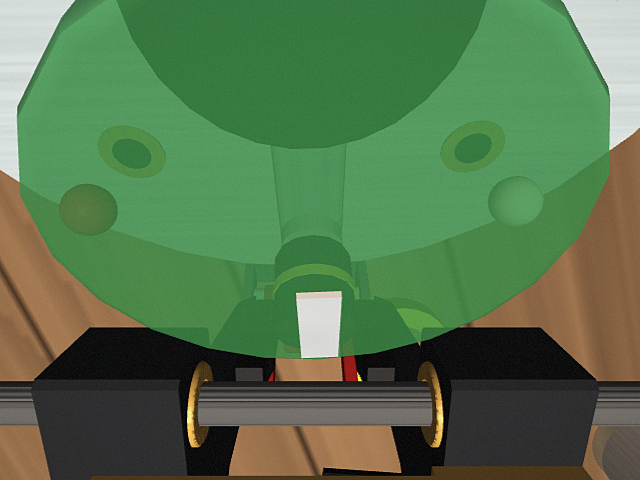

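Emit:
jog_arm --pt "-0.17 0 -0.25" --pt "-0.17 0 -0.25" --pt "-0.17 0 -0.25" --pt "-0.17 0 -0.25" --pt "0 0 0" --roll '[0,0,0,0,0]' --newtons 58

```text
t: 12.52
position: [495.5, -59.5, 195.3]
orientation: [0.812, 0.583, 0.021, 0.006]
ft_force: [4.5, 2.4, -9.2]
width: 0.322
```

```bash
python3 go.py; python3 - <<'E'
from bench import eyes
import cv2
d=eyes.snapshot("wrist");cv2.imwrite("pics/j.png",d["pixels"][:,:,::-1])
d=eyes.snapshot("scene");cv2.imwrite("pics/j1.png",cv2.resize(d["pixels"][150:310,220:440,::-1],None,fx=3,fy=3))
E
```

```text
t 12.52 p [495.505 -59.541 195.3  ] q [ 0.844  0.522 -1.025  1.961  0.552  0.921 -0.775] F [ 4.512  2.358 -9.183] w 28.3
x [0.318 0.948 0.027] y [ 0.947 -0.319  0.035] z [ 0.042  0.014 -0.999] tilt 2.524720673765836 az 19.09093062828951 vs -n 33.548524664383415
d,yh,n: [103.5, -1.1, 66.8] u 123.1
```

View pics/j.png

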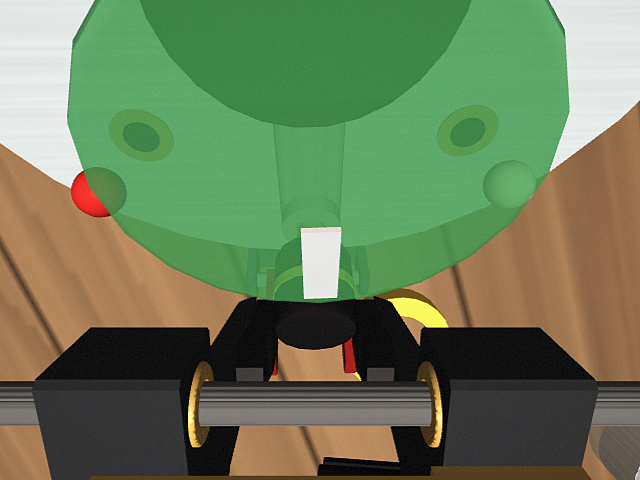

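View pics/j1.png

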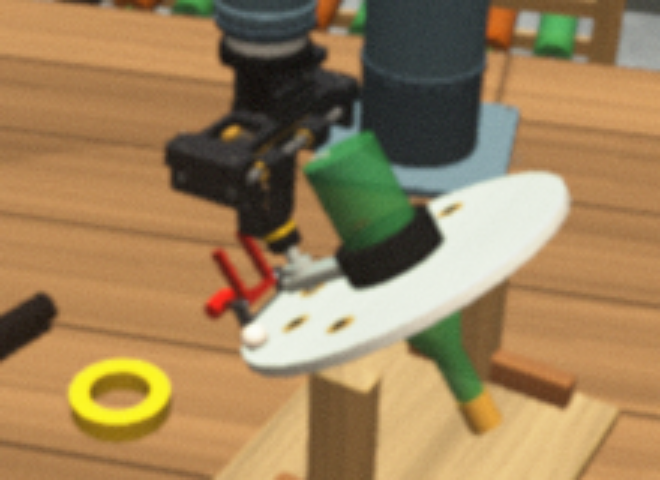

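Pin drawn about 11 mm (force about 10 N and the knob is visibly raised, with the arm at home). I'll draw a little more, hold, then start the swing to the red side.

Emit:
jog_arm --pt "-0.17 0 -0.25" --pt "-0.12 0 -0.17" --pt "0 0 0" --pt "0 0 0" --roll '[0,0,0,0]'

```text
t: 12.95
position: [494.5, -61.6, 198.7]
orientation: [0.812, 0.584, 0.022, 0.006]
ft_force: [3.7, 3.2, -9.9]
width: 0.32
```

```bash
python3 go.py
```

```text
t 12.95 p [494.47  -61.638 198.676] q [ 0.856  0.517 -1.031  1.96   0.544  0.926 -0.764] F [ 3.675  3.229 -9.934] w 28.2
x [0.318 0.948 0.029] y [ 0.947 -0.319  0.035] z [ 0.042  0.016 -0.999] tilt 2.5837859598287625 az 21.113197381399875 vs -n 33.4408089854546
d,yh,n: [103.5, -0.7, 70.9] u 125.4
```

Emit:
jog_arm --pt "0.02 -0.66 -0.03" --pt "0.06 -0.66 -0.06" --pt "0.1 -0.66 -0.09" --pt "0.13 -0.66 -0.11" --pt "0 0 0" --roll '[0,0,0,0,0]'

```text
t: 13.37
position: [473.3, -57.0, 199.8]
orientation: [0.815, 0.578, 0.023, 0.009]
ft_force: [2.2, 5.9, -9.1]
width: 0.314
```

```bash
python3 go.py
```

```text
t 13.37 p [473.329 -57.012 199.824] q [ 0.884  0.475 -1.051  2.014  0.524  0.896 -0.777] F [ 2.218  5.935 -9.138] w 27.6
x [0.33  0.944 0.027] y [ 0.943 -0.331  0.041] z [ 0.048  0.012 -0.999] tilt 2.82025618158663 az 14.073944766329175 vs -n 33.598400770516825
d,yh,n: [104.4, 20.8, 72.9] u 127.4
```

Emit:
jog_arm --pt "0.3 -0.05 0" --pt "0.2 -0.1 0" --pt "0 0 0" --roll '[0,0,0]'

```text
t: 13.62
position: [471.8, -54.7, 198.2]
orientation: [0.816, 0.577, 0.02, 0.009]
ft_force: [6.0, 2.3, -10.3]
width: 0.316
```

```bash
python3 go.py; python3 - <<'E'
from bench import eyes
import cv2
d=eyes.snapshot("wrist");cv2.imwrite("pics/k.png",d["pixels"][:,:,::-1])
d=eyes.snapshot("scene");cv2.imwrite("pics/k1.png",cv2.resize(d["pixels"][150:310,220:440,::-1],None,fx=3,fy=3))
E
```

```text
t 13.62 p [471.777 -54.714 198.243] q [ 0.874  0.476 -1.047  2.016  0.527  0.898 -0.79 ] F [  5.971   2.34  -10.255] w 27.9
x [0.333 0.943 0.022] y [ 0.942 -0.334  0.038] z [ 0.043  0.008 -0.999] tilt 2.5087322193755903 az 11.186574832241071 vs -n 33.858252638790326
d,yh,n: [103.9, 23.0, 70.6] u 125.6
```

View pics/k.png

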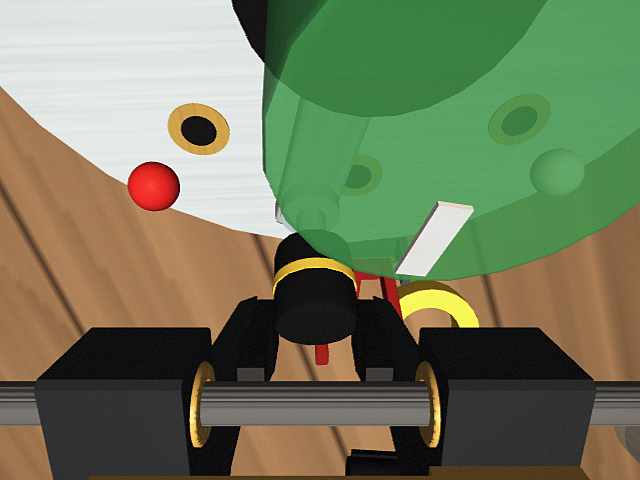

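View pics/k1.png

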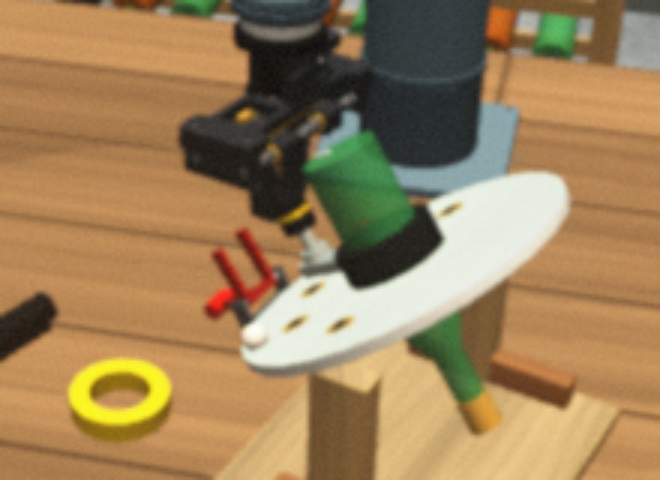

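Emit:
jog_arm --pt "0.15 -0.5 -0.12" --pt "0.15 -0.5 -0.14" --pt "0.18 -0.5 -0.16" --pt "0.2 -0.5 -0.18" --pt "0.1 0 0" --roll '[0,0,0,0,0]'

```text
t: 14.13
position: [454.0, -46.3, 201.3]
orientation: [0.819, 0.574, 0.016, 0.01]
ft_force: [-1.1, 2.7, -11.4]
width: 0.297
```

```bash
python3 go.py; python3 - <<'E'
from bench import eyes
import cv2
d=eyes.snapshot("wrist");cv2.imwrite("pics/l.png",d["pixels"][:,:,::-1])
E
```

```text
t 14.13 p [453.999 -46.348 201.259] q [ 0.886  0.441 -1.067  2.052  0.504  0.891 -0.805] F [ -1.125   2.743 -11.364] w 26.1
x [0.341 0.94  0.015] y [ 0.939 -0.341  0.034] z [ 0.037  0.003 -0.999] tilt 2.1475229237531575 az 4.1551417150022285 vs -n 34.25830221412348
d,yh,n: [100.0, 42.5, 71.6] u 123.0
```

View pics/l.png

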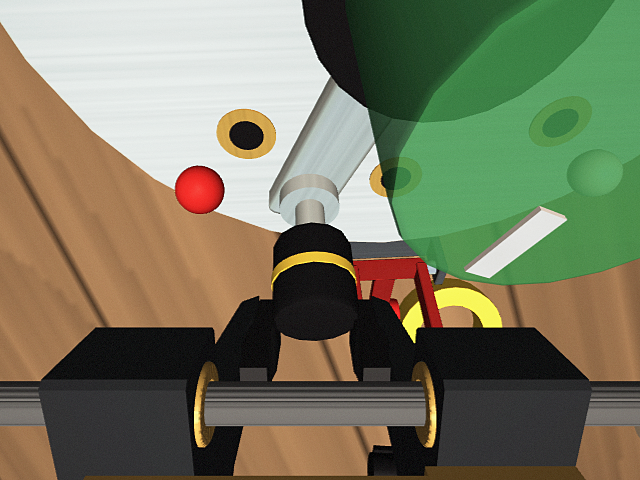

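Emit:
jog_arm --pt "0.5 0 -0.2" --pt "0.5 0 -0.2" --pt "0 0 0" --roll '[0,0,0]'

```text
t: 14.43
position: [450.6, -43.0, 201.2]
orientation: [0.82, 0.572, 0.006, 0.008]
ft_force: [6.4, 3.1, -9.9]
width: 0.3
```

```bash
python3 go.py
```

```text
t 14.43 p [450.637 -42.999 201.17 ] q [ 0.865  0.442 -1.061  2.048  0.504  0.912 -0.824] F [ 6.37   3.088 -9.919] w 26.5
x [0.346 0.938 0.001] y [ 0.938 -0.346  0.021] z [ 0.02  -0.006 -1.   ] tilt 1.206219034533347 az -17.839870870074 vs -n 35.025279062842415
d,yh,n: [98.3, 46.7, 70.3] u 120.8
```

Arm is now at roughly 0.5 rad, well past the home hole, but the pads are slipping outward on the knob. Letting go here leaves the pin standing on the plate. Then I'll roll the jaws to straddle the knob along its travel and push it the rest of the way.

Emit:
jog_arm --pt "0 0 0" --pt "0 0 0" --pt "0 0 0" --pt "0 0 0" --roll '[0,0,0,0]' --fingers 6.4

```text
t: 14.77
position: [455.6, -41.7, 204.5]
orientation: [0.82, 0.573, 0.01, 0.011]
ft_force: [0.3, -0.2, 0.2]
width: 0.579
```

```bash
python3 go.py; python3 - <<'E'
from bench import eyes
from st import *
d_=eyes.snapshot("wrist");cv2.imwrite("pics/m.png",d_["pixels"][:,:,::-1]);np.savez("m_wrist.npz",**d_)
P=pts(d_);q=P-hub;L=np.stack([q@d,q@yh,q@n],-1)
h=cv2.cvtColor(d_["pixels"],cv2.COLOR_RGB2HSV)
b=(h[...,2]<70)&(d_["range_z"]>0);b[:225]=0;b[345:]=0;b[:,:275]=0;b[:,:]&=(np.arange(640)<355)
X=L[b];print(np.percentile(X,[2,50,98],axis=0))
d2=eyes.snapshot("scene");cv2.imwrite("pics/m1.png",cv2.resize(d2["pixels"][150:310,220:440,::-1],None,fx=3,fy=3))
E
```

```text
t 14.77 p [455.588 -41.7   204.53 ] q [ 0.864  0.44  -1.064  2.04   0.505  0.912 -0.823] F [ 0.259 -0.25   0.179] w 51.0
x [0.344 0.939 0.004] y [ 0.939 -0.344  0.029] z [ 0.029 -0.007 -1.   ] tilt 1.6991214307901912 az -13.184793806988605 vs -n 34.90804372917426
d,yh,n: [94.1, 42.4, 71.5] u 118.1
[[ 67.466  23.804  43.521]
 [ 71.176  43.37   70.144]
 [144.943  54.424  75.816]]
```

View pics/m.png

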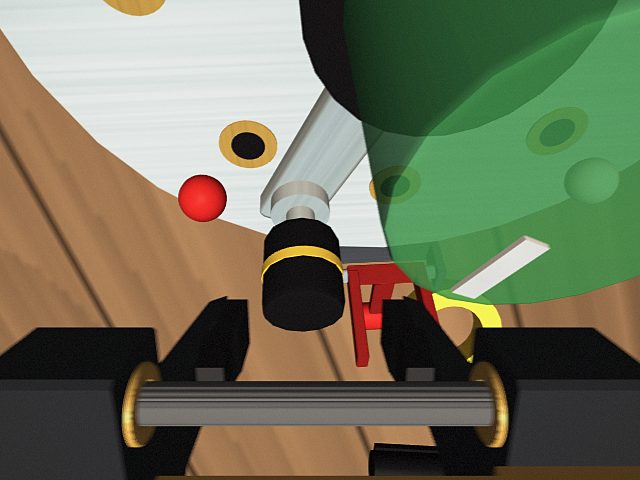

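View pics/m1.png

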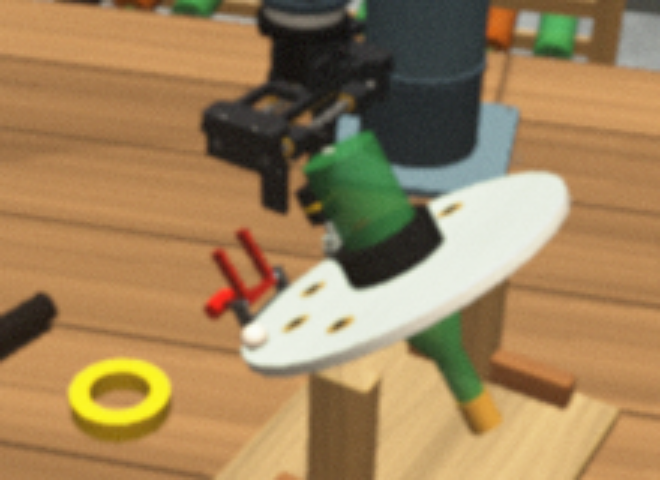

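Emit:
jog_arm --pt "-0.3 0 0" --pt "0 0 0" --pt "0 0 0" --pt "0 0 0" --pt "0 0 0" --pt "0 0 0" --pt "0 0 0" --pt "0 0 0" --roll '[0,0,0.12,0.12,0.12,0.12,0.12,0]'

```text
t: 15.53
position: [455.3, -45.1, 205.5]
orientation: [0.956, 0.293, 0.014, 0.008]
ft_force: [0.3, 0.9, -0.5]
width: 0.726
```

```bash
python3 go.py; python3 - <<'E'
from bench import eyes
import cv2
d=eyes.snapshot("wrist");cv2.imwrite("pics/o.png",d["pixels"][:,:,::-1])
E
```

```text
t 15.53 p [455.344 -45.09  205.541] q [ 0.769  0.377 -0.919  2.046  0.406  0.87  -1.351] F [ 0.323  0.873 -0.536] w 63.9
x [0.828 0.56  0.023] y [ 0.56  -0.828  0.023] z [ 0.032 -0.006 -0.999] tilt 1.8440273938350957 az -11.297598123682354 vs -n 34.84287166694474
d,yh,n: [96.3, 41.6, 74.2] u 121.4
```

View pics/o.png

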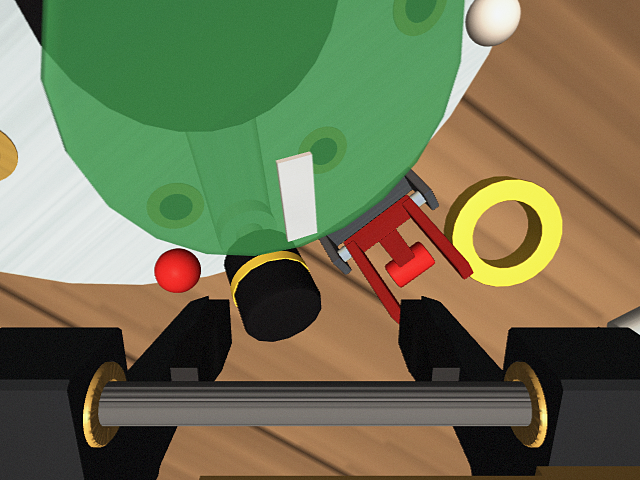

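Emit:
jog_arm --pt "0.3 -0.4 0" --pt "0.3 -0.6 0" --pt "0.1 -0.6 0" --pt "0 -0.5 0" --pt "0 -0.3 0" --pt "0 0 0" --roll '[0,0,0,0,0,0]'

```text
t: 16.08
position: [446.3, -18.0, 204.9]
orientation: [0.953, 0.302, 0.014, 0.007]
ft_force: [-0.7, 0.4, -0.4]
width: 0.722
```

```bash
cat >> go.py <<'E'
print("e",q@dh*.783+q@yh*.62,"j",-q@dh*.621+q@yh*.783)
E
python3 go.py; python3 - <<'E'
from bench import eyes
import cv2
d=eyes.snapshot("wrist");cv2.imwrite("pics/p.png",d["pixels"][:,:,::-1])
E
```

```text
t 16.08 p [446.282 -18.011 204.937] q [ 0.732  0.362 -0.938  2.07   0.4    0.861 -1.39 ] F [-0.678  0.434 -0.357] w 63.6
x [0.817 0.577 0.022] y [ 0.576 -0.817  0.022] z [ 0.031 -0.005 -1.   ] tilt 1.8073904471799926 az -9.797038971346831 vs -n 34.797982037488815
d,yh,n: [77.7, 58.4, 60.4] u 98.3
e 113.15738031744706 j -15.356629327550536
```

View pics/p.png

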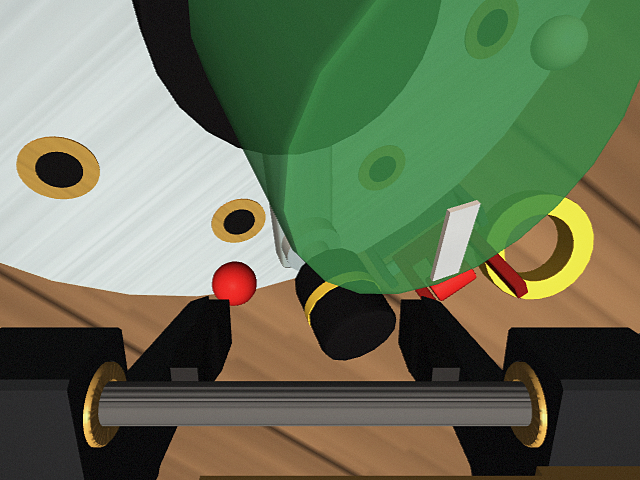

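Emit:
jog_arm --pt "0 -0.4 -0.06" --pt "0 -0.4 -0.06" --pt "0 -0.4 -0.06" --pt "0 -0.4 -0.06" --pt "0 -0.4 -0.06" --roll '[0,0,0,0,0]'

```text
t: 16.55
position: [436.3, -9.3, 207.7]
orientation: [0.954, 0.299, 0.014, 0.012]
ft_force: [1.3, -5.5, 0.2]
width: 0.725
```

```bash
python3 go.py; python3 - <<'E'
from bench import eyes
import cv2
d=eyes.snapshot("wrist");cv2.imwrite("pics/q.png",d["pixels"][:,:,::-1])
E
```

```text
t 16.55 p [436.317  -9.265 207.693] q [ 0.722  0.335 -0.948  2.092  0.39   0.857 -1.416] F [ 1.251 -5.461  0.205] w 63.8
x [0.821 0.571 0.019] y [ 0.57  -0.821  0.032] z [ 0.034 -0.015 -0.999] tilt 2.1146820738891647 az -23.97891958968969 vs -n 35.29321780222106
d,yh,n: [71.7, 70.5, 59.6] u 93.0
e 116.49552618990084 j -2.536443821971602
```

View pics/q.png

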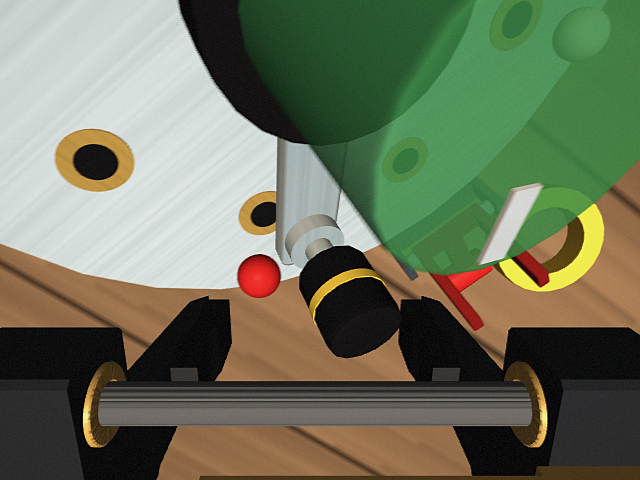

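Emit:
jog_arm --pt "0.15 -0.4 -0.03" --pt "0.15 -0.4 -0.03" --pt "0.1 -0.35 -0.03" --pt "0.1 -0.3 -0.03" --roll '[0,0,0,0]'

```text
t: 16.93
position: [433.1, 1.9, 209.2]
orientation: [0.955, 0.297, 0.014, 0.015]
ft_force: [-0.4, -0.3, 0.4]
width: 0.723
```

```bash
python3 go.py; python3 - <<'E'
from bench import eyes
import cv2
d=eyes.snapshot("wrist");cv2.imwrite("pics/s.png",d["pixels"][:,:,::-1])
E
```

```text
t 16.93 p [433.063   1.916 209.171] q [ 0.699  0.325 -0.952  2.099  0.39   0.857 -1.45 ] F [-0.357 -0.295  0.414] w 63.7
x [0.824 0.567 0.018] y [ 0.566 -0.824  0.038] z [ 0.036 -0.021 -0.999] tilt 2.396091017230224 az -29.8601142338205 vs -n 35.58010504077158
d,yh,n: [63.0, 77.0, 55.3] u 83.3
e 112.92104380587429 j 8.540030251626199
```

View pics/s.png

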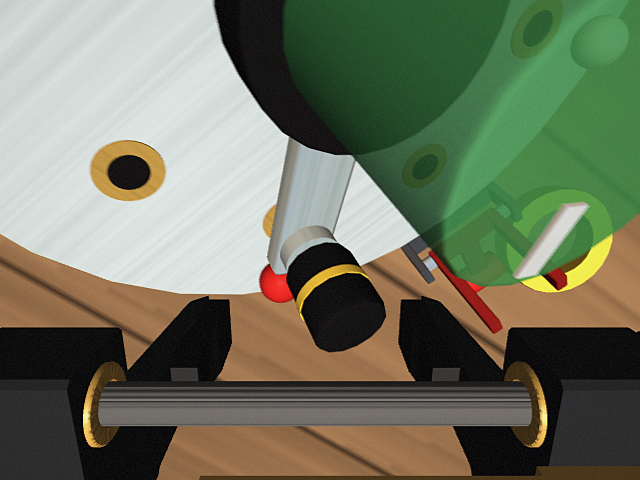

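```bash
cat > kn.py <<'E'
from st import *
from bench import eyes
def knob(name="wrist",save=None):
    d_=eyes.snapshot(name)
    if save: cv2.imwrite(save,d_["pixels"][:,:,::-1])
    P=pts(d_);q=P-hub;L=np.stack([q@d,q@yh,q@n],-1)
    h=cv2.cvtColor(d_["pixels"],cv2.COLOR_RGB2HSV)
    rr=np.hypot(L[...,0],L[...,1])
    b=(h[...,2]<70)&(d_["range_z"]>0)&(L[...,2]>35)&(L[...,2]<92)&(rr<115)&(rr>72)
    if name=="wrist":
        b[345:]=0
    k,l,st,ce=cv2.connectedComponentsWithStats(b.astype(np.uint8))
    i=1+np.argmax(st[1:,4]);X=L[l==i];print("comp",st[i],ce[i])
    for _ in range(1):
        tz=np.percentile(X[:,2],90);t=X[X[:,2]>tz-3]
        c=(np.percentile(t,1,axis=0)+np.percentile(t,99,axis=0))/2
        print("top n",tz,"center d,yh",c[:2],"ang",np.arctan2(c[1],c[0]),"rad",np.hypot(*c[:2]))
    y=(h[...,0]>18)&(h[...,0]<36)&(h[...,1]>150)&(L[...,2]>35)&(L[...,2]<92)&(rr<115)&(rr>70)
    if y.sum(): print("band n",np.percentile(L[y],[5,50,95],axis=0)[:,2])
if __name__=="__main__":
    import sys; knob(sys.argv[1],sys.argv[2])
E
python3 kn.py wrist pics/s2.png
```

```text
comp [ 301  274   85   71 4590] [343.373 311.458]
top n 66.1053483621301 center d,yh [65.089 65.286] ang 0.7869099684656312 rad 92.18856095187455
band n [46.982 49.804 89.788]
```

Knob top is back at 66.1 mm above the plate at angle 0.787, so the pin has dropped home in the red-ball hole. Retreating.

Emit:
jog_arm --pt "-0.1 0.1 -0.8" --pt "0 0 -2" --pt "0 0 -3.5" --pt "0 0 -4" --pt "-1 0 -4" --pt "-3 0 -2" --pt "-3 0 0" --pt "0 0 0" --roll '[0,0,0,0,0,0,0,0]'

```text
t: 17.7
position: [367.0, -31.0, 379.6]
orientation: [0.952, 0.305, 0.013, 0.011]
ft_force: [0.1, -0.5, -0.3]
width: 0.723
```

```bash
python3 go.py; python3 kn.py wrist pics/z1.png; python3 kn.py top pics/z2.png; python3 - <<'E'
from bench import eyes
import cv2
d=eyes.snapshot("scene");cv2.imwrite("pics/z3.png",d["pixels"][:,:,::-1])
E
```

```text
t 17.7 p [367.035 -30.978 379.587] q [ 1.063 -0.156 -0.962  1.987 -0.127  1.213 -0.803] F [ 0.063 -0.474 -0.287] w 63.7
x [0.814 0.581 0.019] y [ 0.581 -0.814  0.029] z [ 0.032 -0.013 -0.999] tilt 1.978629973757064 az -21.28348692148782 vs -n 35.178925147505424
d,yh,n: [7.2, 130.0, 224.3] u 134.5
e 185.94054438639648 j 18.290639796799198
comp [ 316   96   45   45 1479] [338.014 118.373]
top n 66.45821290225545 center d,yh [65.017 66.349] ang 0.7955434024133108 rad 92.89448303078551
band n [43.417 49.38  51.87 ]
comp [312 271  12  13 124] [317.395 277.298]
top n 67.53636738165817 center d,yh [64.538 65.842] ang 0.7953925639648335 rad 92.19712333755427
band n [43.831 49.599 56.729]
```

View pics/z1.png

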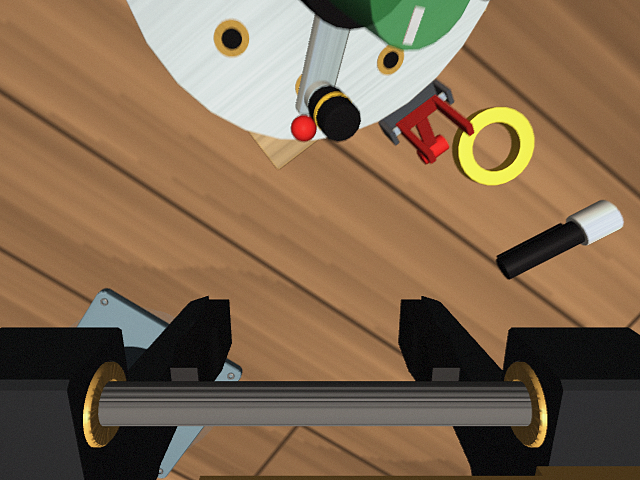

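View pics/z3.png

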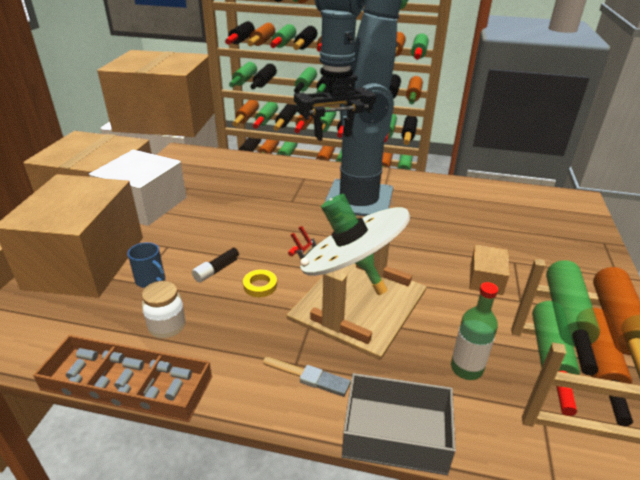

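The wrist view shows the knob at (338,118) beside the red ball at (303,128) and the catch still folded at (430,150). The bystanders haven't moved and the robot is clear.

```bash
python3 -c "
from bench import r
print(r.sign_off())"
```

```text
the job is handed in; nothing more can be done
None
```

The job is done and handed in at about 18 s of the 53 s allowed; no verdict was reported.

**What I did**
- I folded the red catch back to about 1.35 rad (estimated from the fingertip height). It still looked folded in the last pictures.
- I pinched the top of the knob with a vertical tool from the downhill side, because the jog cannot tilt the tool. I drew the pin about 15 mm with the arm still at the home hole.
- I swung it to about 0.5 rad. The pads were slipping by then, so I let the pin stand on the plate.
- I then straddled the knob and pushed it on until the pin dropped in at the red ball.

**Last checks**
- **Pin:** the knob's top was 66.1 to 66.5 mm above the plate in the wrist camera, against 66 mm for fully home. The top camera read 67.5 mm.
- **Arm angle:** 0.787 to 0.796 rad, where the hole is at 0.785.
- **Robot:** about 0 N on the wrist, tool well clear of everything.
- **Bystanders:** they looked unmoved in the picture; I did not measure them.

**What went wrong:** early on, an attempt to tilt the tool at the edge of the arm's reach failed. It gave a brief 81 N reading at the wrist, under the 120 N limit. It came as the arm ran into its joint limits, and the pictures showed no contact.

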